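Shut the injector rig's guard, then key its enable switch and hold it on

TASK

First push or pull the clear guard of the injector test rig all the way down, and leave it shut. Then take the red key out of its parking block, stand it in the key switch, work it down past the sticky pins until it is fully home, and turn it a quarter clockwise (seen from above) to its stop. The switch springs back, so finish while still gripping the key and holding it turned; leave the blue key and the other things on the bench where they are.

Things in the scene. Friction and masses are not known exactly. Their poses are not given: they have to be found in the camera images.
- guard (a joint): height of the clear guard above its shut position, m: 0 = fully down, 0.13 = top. An upright clear pane, 272 mm wide (y), 5 mm thick, 140 mm tall, sliding straight up and down between two green posts, tops at 330 mm. It stays where it is left (7 N friction, 0.4 kg): about 3 N pushes it down, about 11 N lifts it.
- guard_handle (a point): middle of the top face of the yellow handle on the guard's top edge; moves with the guard; 202 mm over the bench when shut, up to 332 mm. Handle 90 mm long (this frame's y), 14 mm thick (x), 34 mm tall; z up; the guard's face looks to -x. The posts' inner sides stand 138 mm either side of it. Behind the pane nothing near stands higher than 175 mm.
- key: red-headed key standing blade down in a parking block, shoulder on the block's top (z = 36 mm). Origin: centre of the head's underside (shoulder), z up. Head 30 wide (x), 10 thick (y), 38 mm tall. Below it a round neck, 5 mm across, 6.5 mm long, then a flat steel blade 12 wide (x), 4 mm thick (y); its stepped tip ends 28 mm below the shoulder. 40 g. Half a turn about z makes no difference.
- park_a: aluminium parking block, fixed, 50 x 44 x 36 mm, origin under its centre, keyway along its x; it holds the red key (which block stands left or right varies).
- spare_key: a key of the same shape with a blue head, in the other parking block: leave it alone.
- park_b: aluminium parking block like park_a, fixed; holds the blue key.
- mouth (a point): middle of the keyway's mouth on top of the square steel switch tower (50 x 50 mm), 81 mm up, fixed; z up. Keyway 14 mm along x, 6 mm along y. Home = key's shoulder on the top face. Two sticky sprung pins resist from about 10 mm depth on, up to some 15 N; wiggling eases it a little. It turns freely only when home (blade clears the face plate). Black box below: 45 mm high, x -55 to +95, y -70 to +70 mm from here.
- plug (a joint): turn of the lock cylinder in rad: 0 = rest (keyway in line with the mouth's x), growing clockwise seen from above, stop at 1.42. A spring pulls it back to 0 with 0.03 to 0.1 N m. The key has up to about 0.15 rad of play in it, so a key turned by 1.57 rad (a quarter) brings it to its stop.
- oil_bottle: bystander: white bottle with a black cap, 56 mm across, 150 mm tall; origin under its centre.
- wrench: bystander: steel wrench lying flat, 170 mm long along its x.
- seal_ring: bystander: black rubber ring, 80 mm across, 14 mm tall; origin under its centre.
- fitting: bystander: brass fitting, 28 mm across, 38 mm tall; origin under its centre.
- cup: bystander: steel cup, 70 mm across, 60 mm tall; origin under its centre.
- carton: bystander: cardboard box 70 x 100 x 50 mm; origin under its centre.

How it is judged:
On the way, in this order (a step that is already met when the one before it is completed fails the run):
1. the guard is fully down (value of joint guard below 0.006 m), for 0.2 s.
2. the red key is fully home in the switch, not yet turned, guard still down (z of key in the frame of mouth between -0.004 and 0.003 m and horizontal distance between key and mouth below 0.004 m and angle between key's own z axis and vertical below 0.12 rad and value of joint guard below 0.006 m and value of joint plug below 0.4 rad), for 0.1 s.
3. the key has turned the cylinder a quarter, to its stop, held by the fingers (z of key in the frame of mouth between -0.004 and 0.003 m and horizontal distance between key and mouth below 0.004 m and angle between key's own z axis and vertical below 0.12 rad and value of joint guard below 0.006 m and value of joint plug above 1.2 rad and contact force between the fingers and key above 1 N), for 0.3 s.
At the end, for the whole second after the job is handed in: The guard is down (within 6 mm); the red key is fully home in the switch (shoulder within 3 mm of the top face, within 4 mm of the mouth's middle, upright) and its cylinder stands turned clockwise by more than 1.2 rad, held by the fingers (more than 1 N on the key) through the last second (all of step 3); the arm keeps its last pose, push and grip.
It fails at once if the blue key was moved by more than 30 mm (distance of spare_key from where it was at the start of the episode above 0.03 m).
It fails at once if another thing on the bench was moved by more than 30 mm (distance of any of oil_bottle, wrench, seal_ring, fitting, cup, carton from where it was at the start of the episode above 0.03 m).
It also fails if it takes over 72 s, if anything falls off the work surface, if the arm or the gripper's body presses on something with over 40 N, if the wrist force passes 120 N, or if a joint passes its speed limit or range.

ROBOT

A 6-joint arm with a two-finger parallel gripper is mounted at the origin on the work surface. World frame = base frame: x ahead of the robot, y to its left, z up, the work surface at z = 0. Lengths are in m, angles in rad, forces in N, time in s.
With the tool pointing down it reaches from about 0.3 to 0.875 m from the base axis. Payload 6.4 kg.
Tool frame: the origin (TCP) lies at the centre of the arm's flange, where the gripper is bolted on; the fingertips stand 173 mm ahead of it and the grasp point (between the pads) lies ctrl.grip_point_offset ahead of it (ctrl.grip_point_offset is the distance from the TCP to the grasp point, in m); z points along the fingers, y is the direction in which the jaws open and shut (so a half turn about z gives the same grasp; the last joint's range is limited). The gripper opens to 85 mm and grips with 20 to 120 N. Pads are 22 mm wide; open, the fingers measure 114 mm over their backs; the gripper's body (76 mm by 85 mm) begins 54 mm behind the grasp point. The pads swing forward as they close: fully open they stand 13 mm farther back than shut.
Start: joints at [-1.465, 0.181, 1.607, -0, 1.354, -0.206], TCP at [0.176, -0.547, 0.405] pointing down, gripper open.
Joint ranges: [-2.99, 2.99], [-0.89, 2.07], [0.3, 2.58], [-1.14, 4.28], [0, 2.63], [-3.12, 3.12]. Speed limits (rad/s): [2.57, 2.57, 3.01, 3.14, 3.14, 3.14].

INTERFACE

Orientations are given as a unit quaternion [w, x, y, z].
In Python, from bench import ctrl, cams, boxes_of, landmark_of gives the robot as it stands.
- The arm moves only by the shell command python3 -m handwheel 'ROWS'. ROWS is JSON, a list of rows, each an object with "offset": the shift along the tool's x, y, z in m, a list of three; "spin": the turn about the tool's z in degrees; "grip": the opening, from 0 (shut) to 1 (fully open). A call has 1 to 20 rows; each row is the pose to reach, as a shift and turn from the pose commanded when the call began, along the tool's axes at that moment; what a row does not reach only later rows make up. A row lasts 1/8 s, in which the tool goes at most 62.5 mm and 10.7 degrees, less where a joint would pass 70% of its speed; a pose out of reach is approached as far as the arm can. A call with a gripper value outside its range is refused whole. The fingers move at their own pace and stop on an object; the grip force is fixed at half the most. Time passes only in rows, so rows that repeat a pose let the fingers close. It gives the time, the measured TCP pose, the force and the opening at its end, in the units of the state.
- ctrl.get_obs(): the state, without advancing time (a new reading comes with each control period).
- cams.camera(name): name is "scene" or "top"; returns a dict with "color" (420x560x3 uint8, red, green, blue), "camera_matrix" (3x3 intrinsics, pixels), "distortion" ([k1, k2, p1, p2, k3] as OpenCV has them; the pictures are not rectified), "view" (4x4, takes a point from world to camera coordinates). Camera axes: x right, y up, looking along -z (the intrinsics and any distortion apply to the point x, -y, -z); pixel columns grow to the right and rows downward; lengths in m; the calibration is good to about 2 mm. A picture is of the moment at which its call begins. There is no depth.
- ctrl.hand_in(): hands the job in, once; it reports no verdict.
Trained networks look in a picture, given as the dict that the camera call returned (one of the last four; its "shot" number tells which), for a name from the list of things; names that differ only in an ending like _2 or _b are one class to them, and where a whole thing is asked for, a point or a joint stands for the part that bears it (a point fixed in the world has none). Each returns a list of dicts, best first, with "confidence" (0 to 1); they miss things now and then, are a little off and sometimes report something else, mostly with a low value. They report only what shows in the picture. A call takes as long as a camera call.
- boxes_of(picture, thing): "uv" ([column, row] in pixels, amid what is visible of it).
- landmark_of(picture, thing): "uv" ([column, row] in pixels: a listed point, or the origin of a listed thing).
The state is a dict: "time_s": time; "q": joint angles; "dq": joint speeds; "joint_efforts": joint torques, N m; "eef_pos": TCP position; "eef_rot": TCP orientation; "wrist_force": force on the tool from outside, world axes, zero at the start; "torque": the same for the moment, N m; "opening": opening from 0.0 (shut) to 1.0 (fully open).
Only numpy, scipy, OpenCV 4.12 (cv2) and the standard library are available. Lean on these libraries where they do the work, as an engineer would, in place of code of your own. Each camera call takes 0.05 s, during which the arm holds its last target.

## Working session

There is one attempt and no reset: what is moved stays moved. The work goes in short steps, Python scripts to look and compute and a shell command to move; the robot and the scene stay as the last step left them, time stands still between calls to the robot, and variables do not carry over. Pictures are saved under pics/ and viewed, and the job is handed in when it is done.

```bash
ls; mkdir -p pics
cat > h.py <<'E'
import numpy as np, cv2
from bench import ctrl, cams, boxes_of, landmark_of
def ray(p,uv):
    K=np.array(p["camera_matrix"]);d=np.array(p["distortion"]);V=np.array(p["view"])
    n=cv2.undistortPoints(np.array([[uv]],float),K,d)[0,0]
    R=V[:3,:3];o=-R.T@V[:3,3]
    return o,R.T@np.array([n[0],-n[1],-1.])
def atz(p,uv,z):
    o,d=ray(p,uv);return o+d*(z-o[2])/d[2]
def tri(p1,u1,p2,u2):
    o1,d1=ray(p1,u1);o2,d2=ray(p2,u2)
    s=np.linalg.lstsq(np.c_[d1,-d2],o2-o1,rcond=None)[0]
    a=o1+s[0]*d1;b=o2+s[1]*d2
    return (a+b)/2,np.linalg.norm(a-b)
def proj(p,X):
    K=np.array(p["camera_matrix"]);d=np.array(p["distortion"]);V=np.array(p["view"])
    c=V[:3,:3]@np.array(X)+V[:3,3]
    c=np.array([c[0],-c[1],-c[2]])
    return cv2.projectPoints(c[None],np.zeros(3),np.zeros(3),K,d)[0].ravel()
def save(p,n):cv2.imwrite("pics/"+n+".png",p["color"][:,:,::-1])
E
python3 - <<'E'
from h import *
np.set_printoptions(precision=4,suppress=True)
print(ctrl.get_obs(),ctrl.grip_point_offset)
s=cams.camera("scene");t=cams.camera("top")
save(s,"s0");save(t,"t0")
for n in ["guard_handle","key","spare_key","park_a","mouth","oil_bottle","wrench","fitting","cup","carton"]:
    for nm,p in(("s",s),("t",t)):
        print(n,nm,[(np.round(r["uv"],1).tolist(),round(r["confidence"],2)) for r in landmark_of(p,n)][:3])
E
```

```text
pics
{'time_s': 0.0, 'q': array([-1.4653,  0.1816,  1.608 , -0.    ,  1.3538, -0.2064]), 'dq': array([-0.0015, -0.0018,  0.0018,  0.0005, -0.0006, -0.0012]), 'joint_efforts': array([ -0.0006, -44.4872, -35.1343,  -0.0003,   0.009 ,   0.    ]), 'eef_pos': array([ 0.1764, -0.547 ,  0.4038]), 'eef_rot': array([-0.0009,  0.9879,  0.1553,  0.    ]), 'wrist_force': array([ 1.0287, -0.2581,  1.6343]), 'torque': array([-0.0788,  0.0488, -0.0371]), 'opening': 1.0030421640155134} 0.1547
guard_handle s [([368.1, 160.9], 0.79), ([195.0, 393.0], 0.69), ([268.6, 239.6], 0.6)]
guard_handle t [([221.4, 135.1], 0.97)]
key s [([264.4, 231.3], 0.53)]
key t [([285.4, 218.4], 0.37)]
spare_key s [([291.4, 188.9], 0.57)]
spare_key t [([230.3, 226.9], 0.49)]
park_a s [([295.1, 197.2], 0.72), ([267.4, 241.0], 0.64)]
park_a t [([287.1, 222.4], 0.64), ([134.5, 226.8], 0.57), ([231.7, 230.1], 0.48)]
mouth s [([240.9, 309.1], 0.73)]
mouth t [([369.9, 189.4], 0.8)]
oil_bottle s [([195.0, 391.2], 0.67)]
oil_bottle t [([425.1, 191.5], 0.89)]
wrench s [([280.3, 153.8], 0.75)]
wrench t [([182.6, 269.1], 0.59)]
fitting s [([160.1, 303.6], 0.62)]
fitting t [([384.1, 265.6], 0.38)]
cup s []
cup t [([174.8, 217.4], 0.92), ([286.8, 221.9], 0.5)]
carton s [([338.7, 132.5], 0.82)]
carton t [([132.0, 226.3], 0.64), ([426.3, 194.8], 0.16)]
```

View pics/s0.png

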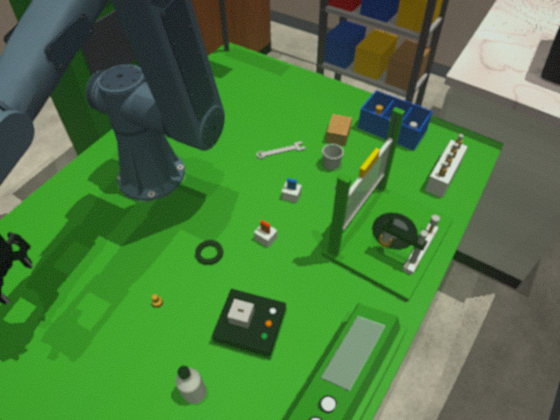

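View pics/t0.png

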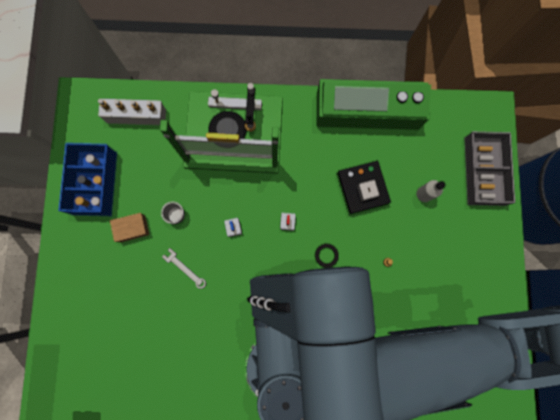

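Run:
```python
from h import *
np.set_printoptions(precision=4,suppress=True)
s=cams.camera("scene");t=cams.camera("top")
for p in(s,t):
    print(ray(p,(280,210)), p["view"],p["distortion"])
for n,a,b in(("handle",(368.1,160.9),(221.4,135.1)),("key",(264.4,231.3),(285.4,218.4)),("spare",(291.4,188.9),(230.3,226.9)),("mouth",(240.9,309.1),(369.9,189.4))):
    print(n,*tri(s,a,t,b))
print(atz(t,(369.9,189.4),.081),atz(s,(240.9,309.1),.081))
```

```text
(array([ 0.9251, -0.6248,  1.0807]), array([-0.3468,  0.5239, -0.778 ])) [[ 0.8409  0.5412 -0.0072 -0.4319]
 [-0.4166  0.6556  0.6298  0.1144]
 [ 0.3456 -0.5266  0.7767 -1.4881]
 [ 0.      0.      0.      1.    ]] [-0.1226  0.      0.      0.      0.    ]
(array([0.2834, 0.0366, 1.3777]), array([ 0.1597, -0.0132, -0.9871])) [[ 0.0243 -0.9995  0.021   0.0008]
 [ 0.9873  0.0272  0.1565 -0.4965]
 [-0.157   0.0169  0.9874 -1.3166]
 [ 0.      0.      0.      1.    ]] [0.0143 0.     0.     0.     0.    ]
handle [0.6664 0.187  0.2628] 0.010217588839896697
key [ 0.4683 -0.0046  0.0341] 0.014255506229131727
spare [0.4402 0.1779 0.0249] 0.004559846905563235
mouth [ 0.5679 -0.2647  0.0856] 0.002507168833797083
[ 0.568  -0.2667  0.081 ] [ 0.5671 -0.2622  0.081 ]
```

The scene shows the handle at about (368,161), the red key at (265,230), and the tower at (240,310). The top view shows the handle at (222,136), the red key at (288,221), and the tower at (369,190). I'll zoom in to refine these.

Run:
```python
from h import *
s=cams.camera("scene");t=cams.camera("top")
def crop(p,c,w,h,f):
    x,y=c;im=p["color"][y-h:y+h,x-w:x+w,::-1];return cv2.resize(im,None,fx=f,fy=f,interpolation=cv2.INTER_CUBIC)
a=np.hstack([crop(t,(288,222),20,20,10),crop(t,(369,190),20,20,10)])
b=np.hstack([crop(s,(265,233),20,20,10),crop(s,(240,311),20,20,10)])
cv2.imwrite("pics/z1.png",cv2.resize(np.vstack([a,b]),(600,600)) if 0 else cv2.resize(np.vstack([a,b]),(600,600)))
cv2.imwrite("pics/z2.png",np.hstack([crop(t,(222,145),66,48,6)])[:570])
```

```text
(no output)
```

View pics/z1.png

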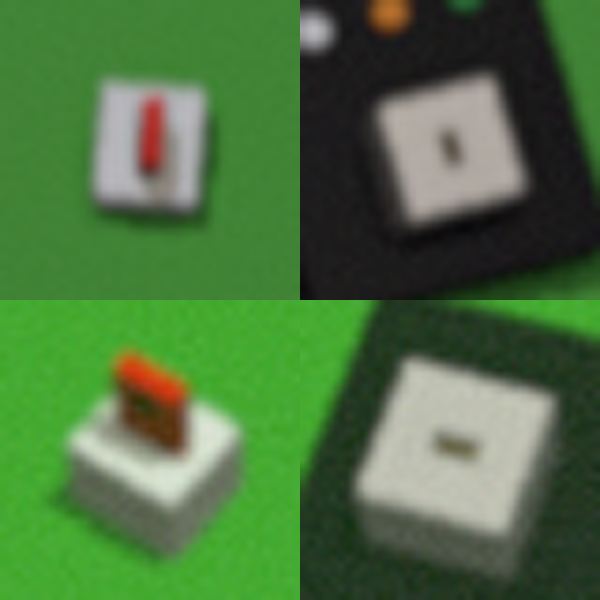

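View pics/z2.png

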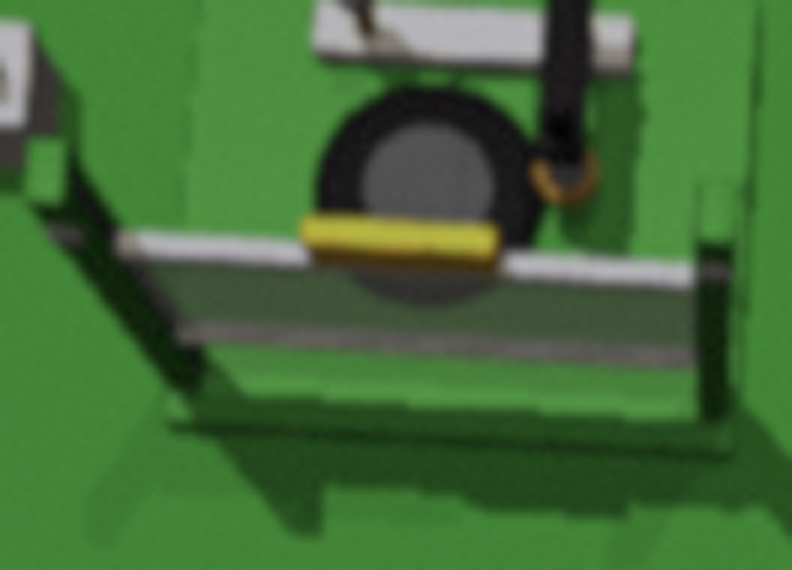

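```bash
cat > m.py <<'E'
from h import *
np.set_printoptions(precision=4,suppress=True)
s=cams.camera("scene");t=cams.camera("top")
def px(p,o,c): return (o[0]+(c[0]+.5)/7.5-.5, o[1]+(c[1]+.5)/7.5-.5)
T=[atz(t,px(t,(349,170),(x-300,y)),.081) for x,y in((377,101),(493,72),(527,187),(410,222))]
S=[atz(s,px(s,(220,291),(x-300,y-300)),.081) for x,y in((410,357),(555,398),(508,530),(357,490))]
for n,C in(("T",T),("S",S)):
    C=np.array(C)[:,:2];print(n,C.mean(0),[ (np.linalg.norm(C[(i+1)%4]-C[i]).round(4),np.degrees(np.arctan2(*(C[(i+1)%4]-C[i])[::-1])).round(1)) for i in range(4)])
print("slot",atz(t,px(t,(349,170),(151,147)),.081),atz(s,px(s,(220,291),(156,146)),.081))
print("slot ends T",atz(t,px(t,(349,170),(445,133)),.081)-atz(t,px(t,(349,170),(457,161)),.081))
# key head in top
a,b=[atz(t,px(t,(268,202),c),.074) for c in((152,97),(151,150))]
print("head",a,b)
o=(245,213)
k=[atz(s,px(s,o,c),.074) for c in((122,360-300),(178,390-300))];print("head s",k, (k[0]+k[1])/2,(k[0]-k[1]))
P=[atz(s,px(s,o,(x,y-300)),.036) for x,y in((68,438),(172,502),(243,432))];print("block s",P,(P[0]+P[2])/2)
P=np.array([atz(t,px(t,(268,202),c),.036) for c in((103,80),(208,88),(202,205),(94,205))]);print("block t",P,P.mean(0))
print("handle",atz(t,(222.7,135.7),.262),tri(s,(368.1,160.9),t,(222.7,135.7)))
E
python3 m.py
```

```text
T [ 0.5694 -0.2632] [(np.float64(0.0518), np.float64(-74.2)), (np.float64(0.0517), np.float64(-164.3)), (np.float64(0.0527), np.float64(108.3)), (np.float64(0.054), np.float64(14.8))]
S [ 0.5672 -0.2638] [(np.float64(0.0506), np.float64(15.6)), (np.float64(0.0486), np.float64(-73.1)), (np.float64(0.051), np.float64(-162.9)), (np.float64(0.0499), np.float64(106.3))]
slot [ 0.5686 -0.2628  0.081 ] [ 0.5675 -0.2649  0.081 ]
slot ends T [0.0121 0.0049 0.    ]
head [ 0.4806 -0.0061  0.074 ] [ 0.458  -0.0062  0.074 ]
head s [array([ 0.4517, -0.0078,  0.074 ]), array([ 0.4772, -0.0082,  0.074 ])] [ 0.4644 -0.008   0.074 ] [-0.0255  0.0004  0.    ]
block s [array([ 0.4376, -0.0266,  0.036 ]), array([ 0.4877, -0.03  ,  0.036 ]), array([0.4924, 0.0117, 0.036 ])] [ 0.465  -0.0074  0.036 ]
block t [[ 0.4933  0.0142  0.036 ]
 [ 0.491  -0.0317  0.036 ]
 [ 0.4397 -0.0301  0.036 ]
 [ 0.4384  0.0167  0.036 ]] [ 0.4656 -0.0077  0.036 ]
handle [0.6694 0.1866 0.262 ] (array([0.6657, 0.1842, 0.2641]), np.float64(0.006877097171326829))
```

```bash
python3 -m handwheel '[{"offset":[0,0,-0.06],"spin":0,"grip":0},{"offset":[0,0,-0.116],"spin":0,"grip":0},{"offset":[0.05,-0.04,-0.116],"spin":0,"grip":0},{"offset":[0.1,-0.079,-0.116],"spin":0,"grip":0},{"offset":[0.15,-0.118,-0.116],"spin":0,"grip":0},{"offset":[0.2,-0.158,-0.116],"spin":0,"grip":0},{"offset":[0.25,-0.197,-0.116],"spin":0,"grip":0},{"offset":[0.3,-0.236,-0.116],"spin":0,"grip":0},{"offset":[0.35,-0.276,-0.116],"spin":0,"grip":0},{"offset":[0.4,-0.315,-0.116],"spin":0,"grip":0},{"offset":[0.45,-0.355,-0.116],"spin":0,"grip":0},{"offset":[0.5,-0.394,-0.116],"spin":0,"grip":0},{"offset":[0.55,-0.433,-0.116],"spin":0,"grip":0},{"offset":[0.6,-0.473,-0.116],"spin":0,"grip":0},{"offset":[0.65,-0.512,-0.116],"spin":0,"grip":0},{"offset":[0.693,-0.546,-0.116],"spin":0,"grip":0},{"offset":[0.693,-0.546,-0.116],"spin":0,"grip":0},{"offset":[0.693,-0.546,-0.116],"spin":0,"grip":0}]'
python3 - <<'E'
from h import *
s=cams.camera("scene");t=cams.camera("top");save(s,"s1");save(t,"t1");print(ctrl.get_obs())
E
```

```text
time_s: 3.65
eef_pos: [0.6686, 0.1853, 0.52]
eef_rot: [0.0, 0.988, 0.156, -0.001]
wrist_force: [-0.1, -0.2, 0.8]
opening: 0.002
{'time_s': 3.75, 'q': array([ 9.78619456e-02,  3.83764339e-01,  1.12436992e+00, -4.14447840e-04,
        1.63324643e+00,  1.35787253e+00]), 'dq': array([-0.00970803, -0.01599587,  0.00475307,  0.00111269, -0.00019684,
        0.00192239]), 'joint_efforts': array([ 7.79407583e-01, -5.61358058e+01, -3.76189327e+01,  5.17934351e-02,
       -1.93312601e-02,  1.25646813e-03]), 'eef_pos': array([0.66817171, 0.183904  , 0.52111248]), 'eef_rot': array([2.12570422e-04, 9.87952781e-01, 1.54755445e-01, 9.39168827e-05]), 'wrist_force': array([0.49193844, 0.33982271, 0.18706367]), 'torque': array([ 0.02962278, -0.00726824,  0.00141121]), 'opening': -0.0021774299990023798}
```

View pics/s1.png

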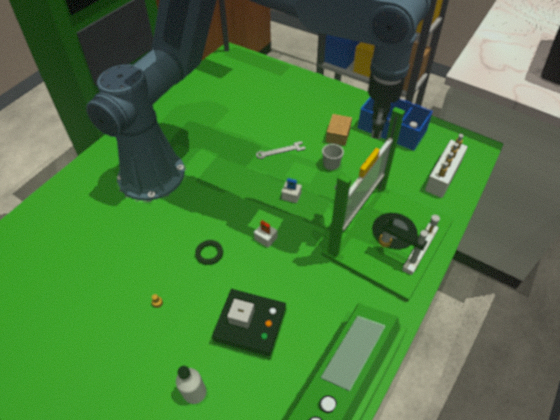

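The gripper stands above the guard: its tip is at about (378,135), with the yellow handle at (370,161). I'll check the tip projection and refine the handle.

Run:
```python
from h import *
np.set_printoptions(precision=4,suppress=True)
s=cams.camera("scene");t=cams.camera("top")
print(proj(s,(.6682,.184,.347)),proj(s,(.6682,.184,.264)))
im=s["color"][110:210,310:440,::-1];cv2.imwrite("pics/z3.png",cv2.resize(im,None,fx=6,fy=6,interpolation=cv2.INTER_CUBIC))
save(t,"t1")
```

```text
[375.0665 136.5504] [370.239  160.9288]
```

View pics/z3.png

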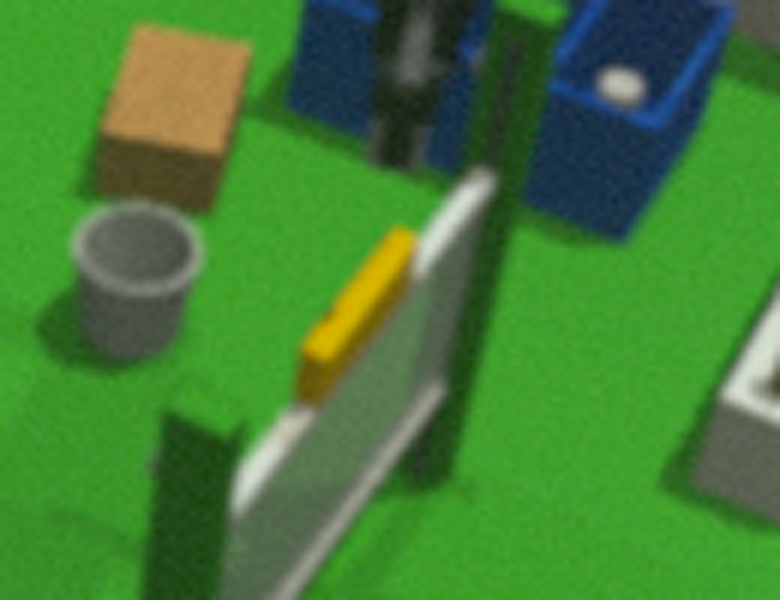

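Run:
```python
from h import *
np.set_printoptions(precision=4,suppress=True)
s=cams.camera("scene");t=cams.camera("top")
print(tri(s,(369.1,158.4),t,(222.4,135.5)))
```

```text
(array([0.6652, 0.1851, 0.2713]), np.float64(0.0035391134341875817))
```

```bash
python3 -m handwheel '[{"offset":[-0.001,0,0.04],"spin":0,"grip":0},{"offset":[-0.001,0,0.06],"spin":0,"grip":0},{"offset":[-0.001,0,0.068],"spin":0,"grip":0},{"offset":[-0.001,0,0.076],"spin":0,"grip":0},{"offset":[-0.001,0,0.084],"spin":0,"grip":0},{"offset":[-0.001,0,0.092],"spin":0,"grip":0},{"offset":[-0.001,0,0.1],"spin":0,"grip":0},{"offset":[-0.001,0,0.108],"spin":0,"grip":0},{"offset":[-0.001,0,0.116],"spin":0,"grip":0},{"offset":[-0.001,0,0.124],"spin":0,"grip":0},{"offset":[-0.001,0,0.132],"spin":0,"grip":0},{"offset":[-0.001,0,0.138],"spin":0,"grip":0},{"offset":[-0.001,0,0.142],"spin":0,"grip":0},{"offset":[-0.001,0,0.142],"spin":0,"grip":0}]'
python3 - <<'E'
from h import *
s=cams.camera("scene");save(s,"s2");o=ctrl.get_obs();print(o["eef_pos"],o["wrist_force"],o["torque"])
E
```

```text
time_s: 5.7
eef_pos: [0.6671, 0.1848, 0.3777]
eef_rot: [-0.0, 0.988, 0.155, -0.001]
wrist_force: [-0.2, -0.1, -0.1]
opening: -0.001
[0.66702705 0.18486934 0.3776624 ] [-1.12002559 -0.10288854  0.26988907] [0.01272123 0.02353741 0.00750212]
```

View pics/s2.png

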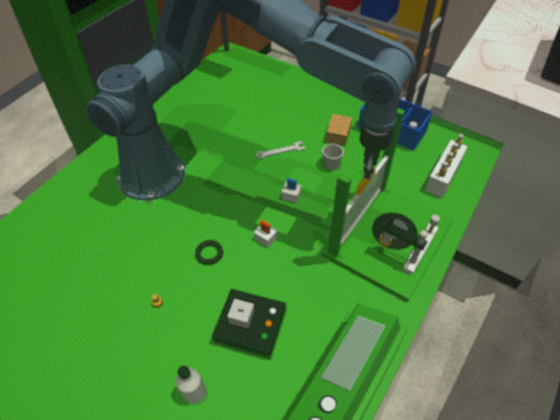

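The handle has moved down to about (366,187), and the guard is nearly shut. I'll push the last few mm.

```bash
python3 -m handwheel '[{"offset":[0,0,0.002],"spin":0,"grip":0},{"offset":[0,0,0.004],"spin":0,"grip":0},{"offset":[0,0,0.005],"spin":0,"grip":0},{"offset":[0,0,0.005],"spin":0,"grip":0},{"offset":[0,0,0.005],"spin":0,"grip":0}]'
python3 - <<'E'
from h import *
s=cams.camera("scene");o=ctrl.get_obs();print(o["eef_pos"],o["wrist_force"],o["torque"])
im=s["color"][130:230,310:440,::-1];cv2.imwrite("pics/z4.png",cv2.resize(im,None,fx=6,fy=6,interpolation=cv2.INTER_CUBIC))
print(proj(s,(.667,.185,.202)))
E
```

```text
time_s: 6.38
eef_pos: [0.6671, 0.1849, 0.3754]
eef_rot: [-0.0, 0.988, 0.155, -0.0]
wrist_force: [-6.1, -0.6, 10.5]
opening: 0.003
[0.66705212 0.18489616 0.37542115] [-7.0090586  -0.90093371  9.70279399] [-0.12038054  1.15314162 -0.00517824]
[366.67889445 177.09567533]
```

View pics/z4.png

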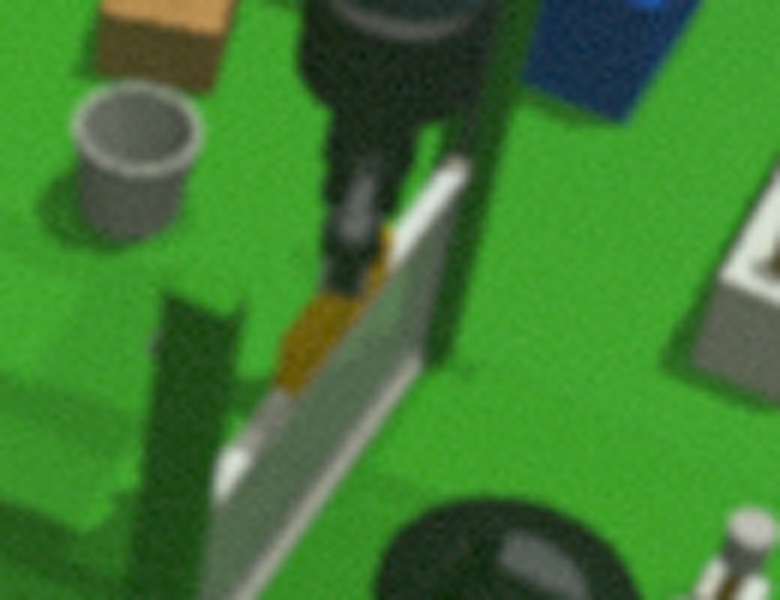

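The guard is shut: the tip is at 0.2024 m and the push meets resistance. Now lift and move to above the red key.

```bash
python3 -m handwheel '[{"offset":[0,0,-0.05],"spin":0,"grip":0},{"offset":[0,0,-0.1],"spin":0,"grip":0},{"offset":[-0.02,0.01,-0.145],"spin":0,"grip":0},{"offset":[-0.07,0.034,-0.145],"spin":6,"grip":0},{"offset":[-0.12,0.058,-0.145],"spin":12,"grip":0.3},{"offset":[-0.17,0.082,-0.12],"spin":18,"grip":0.6},{"offset":[-0.22,0.106,-0.08],"spin":21,"grip":0.6},{"offset":[-0.251,0.121,-0.05],"spin":21,"grip":0.6},{"offset":[-0.251,0.121,-0.025],"spin":21,"grip":0.6},{"offset":[-0.251,0.121,-0.025],"spin":21,"grip":0.6},{"offset":[-0.251,0.121,-0.025],"spin":21,"grip":0.6},{"offset":[-0.251,0.121,-0.025],"spin":21,"grip":0.6}]'
python3 - <<'E'
from h import *
s=cams.camera("scene");t=cams.camera("top");o=ctrl.get_obs();print(o["eef_pos"],o["eef_rot"],o["wrist_force"],o["torque"])
save(s,"s3");save(t,"t3")
E
```

```text
time_s: 7.92
eef_pos: [0.4665, -0.0073, 0.4]
eef_rot: [0.0, 1.0, -0.027, 0.001]
wrist_force: [-0.3, 0.4, -0.0]
opening: 0.601
[ 0.46621895 -0.00727097  0.39960616] [ 1.81931260e-04  9.99635546e-01 -2.69845466e-02  7.59579916e-04] [-0.56663451 -0.7554605  -0.13844625] [-0.01789498  0.02389851  0.03386605]
```

View pics/s3.png

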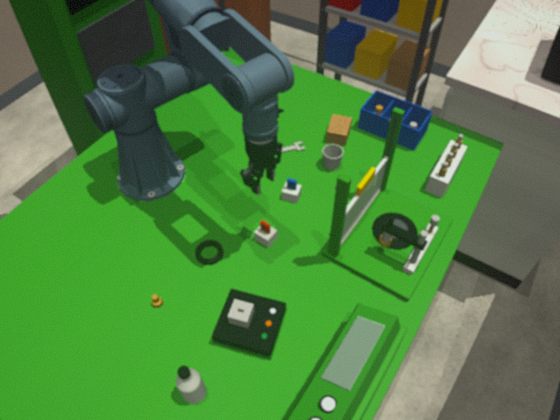

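Gripper is over the red key (265,230); fingers at (260,180). I'll descend and grip.

```bash
python3 -m handwheel '[{"offset":[-0.001,0,0.05],"spin":0,"grip":0.6},{"offset":[-0.001,0,0.1],"spin":0,"grip":0.6},{"offset":[-0.001,0,0.14],"spin":0,"grip":0.6},{"offset":[-0.001,0,0.165],"spin":0,"grip":0.6},{"offset":[-0.001,0,0.18],"spin":0,"grip":0.6},{"offset":[-0.001,0,0.185],"spin":0,"grip":0.6},{"offset":[-0.001,0,0.185],"spin":0,"grip":0.6}]'
python3 - <<'E'
from h import *
s=cams.camera("scene");o=ctrl.get_obs();print(o["eef_pos"],o["eef_rot"],o["wrist_force"],o["torque"])
im=s["color"][180:260,210:320,::-1];cv2.imwrite("pics/z5.png",cv2.resize(im,None,fx=7,fy=7,interpolation=cv2.INTER_CUBIC))
E
```

```text
time_s: 8.9
eef_pos: [0.4652, -0.0075, 0.2143]
eef_rot: [0.0, 1.0, -0.027, 0.0]
wrist_force: [0.4, 0.5, 0.4]
opening: 0.599
[ 0.4653433  -0.00754524  0.21455257] [ 1.96474110e-04  9.99626787e-01 -2.73066874e-02  7.69987698e-04] [ 1.10409082 -0.43551569 -0.14617918] [ 0.01156491 -0.00634487 -0.02607523]
```

View pics/z5.png

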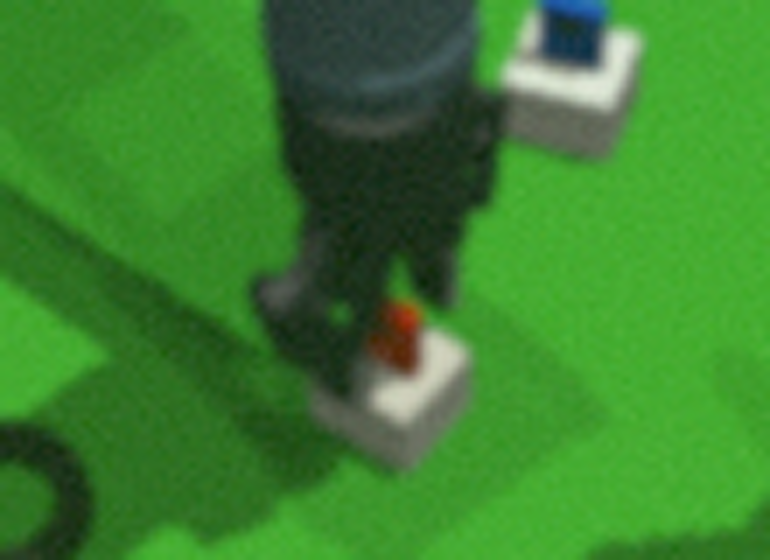

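The key stands between the fingers, at about (267,228). Closing.

```bash
python3 -m handwheel '[{"offset":[0,0,0],"spin":0,"grip":0.3},{"offset":[0,0,0],"spin":0,"grip":0},{"offset":[0,0,0],"spin":0,"grip":0},{"offset":[0,0,0],"spin":0,"grip":0},{"offset":[0,0,0],"spin":0,"grip":0},{"offset":[0,0,0],"spin":0,"grip":0}]'
python3 - <<'E'
from h import *
o=ctrl.get_obs();print(o["eef_pos"],o["eef_rot"],o["wrist_force"],o["torque"],o["opening"])
E
```

```text
time_s: 9.7
eef_pos: [0.4651, -0.0075, 0.2143]
eef_rot: [0.0, 1.0, -0.027, 0.0]
wrist_force: [-0.7, -0.6, 7.2]
opening: 0.108
[ 0.46512398 -0.00750104  0.21433958] [ 1.06997103e-04  9.99626257e-01 -2.73330823e-02  4.88152622e-04] [-0.69541774 -0.5817568   7.23442249] [0.07901881 0.1709048  0.02877938] 0.10810243959517646
```

```bash
python3 -m handwheel '[{"offset":[0,0,-0.01],"spin":0,"grip":0},{"offset":[0,0,-0.025],"spin":0,"grip":0},{"offset":[0,0,-0.05],"spin":0,"grip":0},{"offset":[0,0,-0.09],"spin":0,"grip":0},{"offset":[0.01,0.02,-0.116],"spin":-2,"grip":0},{"offset":[0.028,0.06,-0.116],"spin":-6,"grip":0},{"offset":[0.047,0.1,-0.116],"spin":-10,"grip":0},{"offset":[0.07,0.15,-0.116],"spin":-14,"grip":0},{"offset":[0.093,0.2,-0.116],"spin":-18,"grip":0},{"offset":[0.11,0.236,-0.116],"spin":-19.6,"grip":0},{"offset":[0.1167,0.25,-0.116],"spin":-19.6,"grip":0},{"offset":[0.1167,0.25,-0.116],"spin":-19.6,"grip":0},{"offset":[0.1167,0.25,-0.116],"spin":-19.6,"grip":0},{"offset":[0.1167,0.25,-0.116],"spin":-19.6,"grip":0}]'
python3 - <<'E'
from h import *
s=cams.camera("scene");t=cams.camera("top")
o=ctrl.get_obs();print(o["eef_pos"],o["eef_rot"],o["wrist_force"],o["torque"],o["opening"])
im=s["color"][230:340,170:310,::-1];cv2.imwrite("pics/z6.png",cv2.resize(im,None,fx=5.4,fy=5.4,interpolation=cv2.INTER_CUBIC))
im=t["color"][140:240,310:440,::-1];cv2.imwrite("pics/z7.png",cv2.resize(im,None,fx=6,fy=6,interpolation=cv2.INTER_CUBIC))
E
```

```text
time_s: 11.45
eef_pos: [0.5675, -0.262, 0.3299]
eef_rot: [-0.0, 0.99, 0.144, -0.0]
wrist_force: [-0.7, -0.2, -0.7]
opening: 0.109
[ 0.56757192 -0.26240845  0.32990254] [-4.97444246e-05  9.89616257e-01  1.43734692e-01 -1.46956659e-05] [-0.08424962 -0.13675961 -0.52359391] [-0.07667816  0.00272612 -0.00094935] 0.10506046296645352
```

View pics/z6.png

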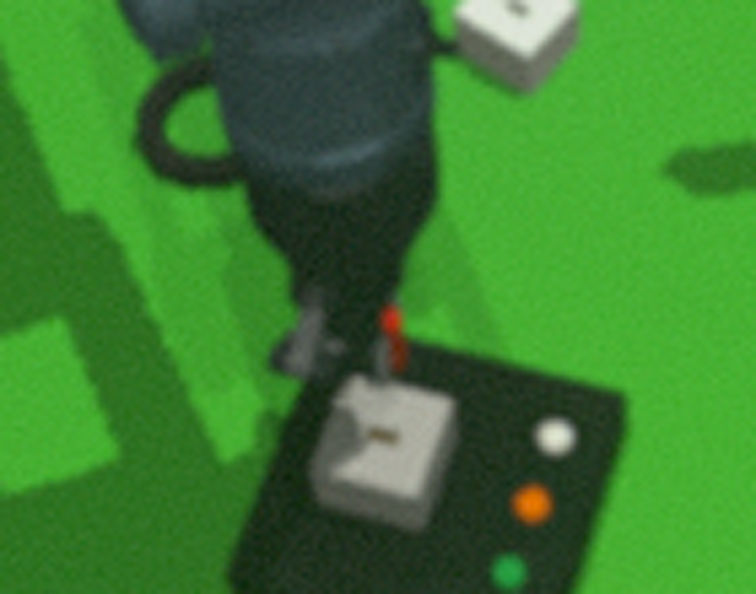

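View pics/z7.png

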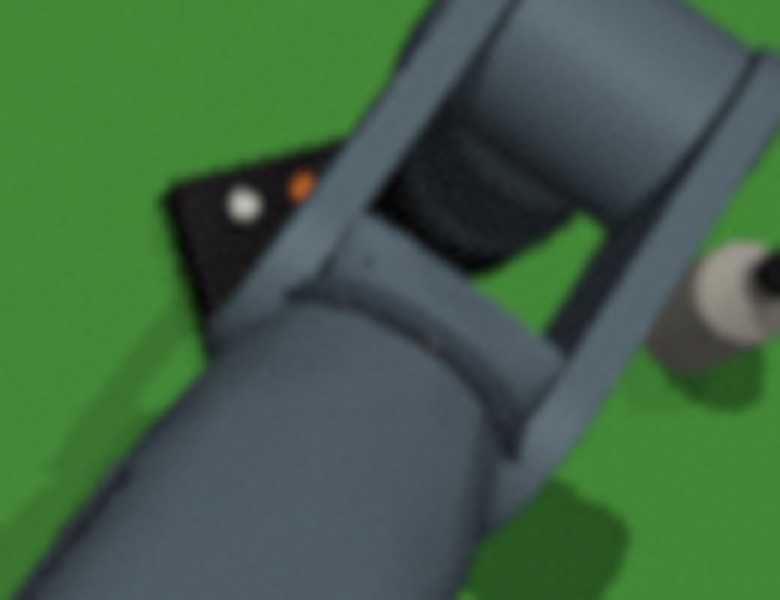

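```bash
cat > k.py <<'E'
from h import *
def keypts(x,y,zs,yaw):
    c,s=np.cos(yaw),np.sin(yaw);R=lambda a,b,z:(x+c*a-s*b,y+s*a+c*b,zs+z)
    return [[R(a,b,z) for a,b in((-.015,-.005),(.015,-.005),(.015,.005),(-.015,.005))] for z in(0,.038)]+[[R(a,b,z) for a,b in((-.006,-.002),(.006,-.002),(.006,.002),(-.006,.002))] for z in(-.0065,-.028)]+[[R(a,b,-zs+.081) for a,b in((-.007,-.003),(.007,-.003),(.007,.003),(-.007,.003))]]
E
cat > ov.py <<'E'
from k import *;import sys
s=cams.camera("scene");o=ctrl.get_obs();x,y,z=o["eef_pos"];q=o["eef_rot"];yaw=2*np.arctan2(q[2],q[1])
print(o["eef_pos"],np.degrees(yaw),o["wrist_force"],o["torque"])
f=12;x0,y0=215,270
im=cv2.resize(s["color"][y0:y0+50,x0:x0+60,::-1],None,fx=f,fy=f,interpolation=cv2.INTER_CUBIC);im2=im.copy()
for L in keypts(x,y,z-.1783,yaw):
    P=np.array([(proj(s,p)-(x0,y0)+.5)*f for p in L]).astype(int);cv2.polylines(im,[P],True,(255,0,255),1)
cv2.imwrite("pics/%s.png"%sys.argv[1],im);cv2.imwrite("pics/%sr.png"%sys.argv[1],im2)
E
python3 ov.py o1
```

```text
[ 0.56759332 -0.26264409  0.32989726] 16.51293063884412 [0.28081484 0.80776278 0.00363148] [-0.01476422 -0.0171372   0.01378795]
```

View pics/o1.png

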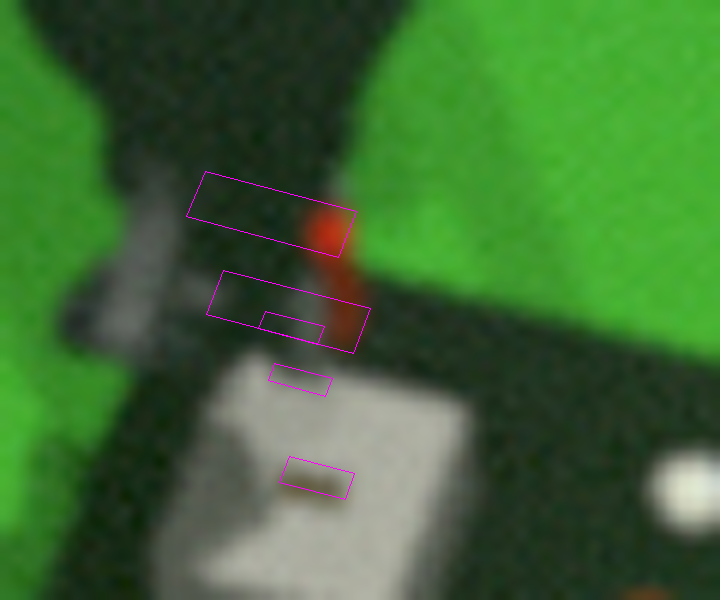

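View pics/o1r.png

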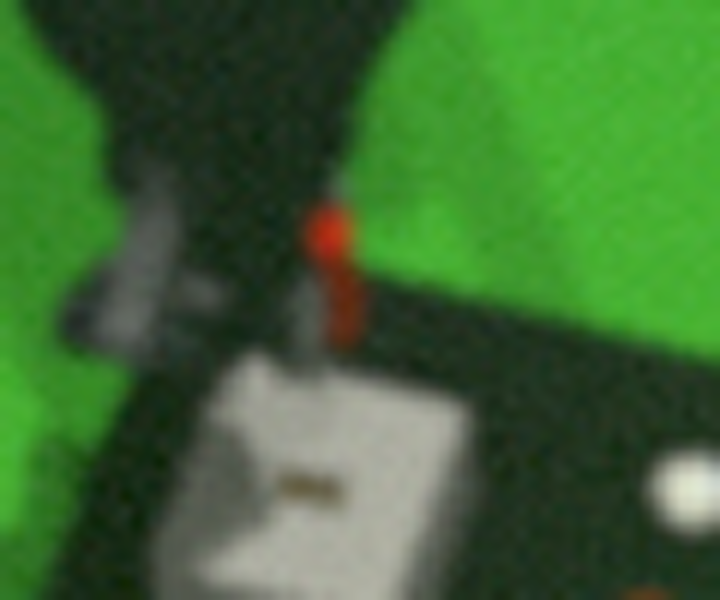

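The scene shows the held key's red edge at about (243,294), with the slot at (241,310.5). I'll lower it to just above the mouth and compare them there, where parallax is small.

```bash
python3 -m handwheel '[{"offset":[0,0.001,0.012],"spin":0,"grip":0},{"offset":[0,0.001,0.024],"spin":0,"grip":0},{"offset":[0,0.001,0.034],"spin":0,"grip":0},{"offset":[0,0.001,0.036],"spin":0,"grip":0},{"offset":[0,0.001,0.036],"spin":0,"grip":0},{"offset":[0,0.001,0.036],"spin":0,"grip":0}]'; python3 ov.py o2
```

```text
time_s: 12.35
eef_pos: [0.5681, -0.2646, 0.2942]
eef_rot: [0.0, 0.99, 0.143, 0.0]
wrist_force: [-0.8, -0.3, -0.2]
opening: 0.114
[ 0.56808914 -0.26454688  0.29421636] 16.46255112951067 [-0.47164236  1.15370138 -0.79978941] [ 0.01798679 -0.02560123  0.03714203]
```

View pics/o2.png

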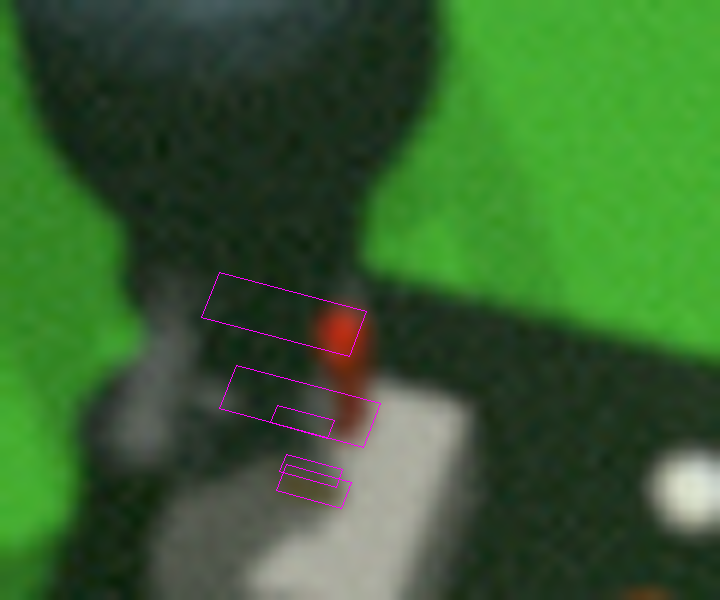

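View pics/o2r.png

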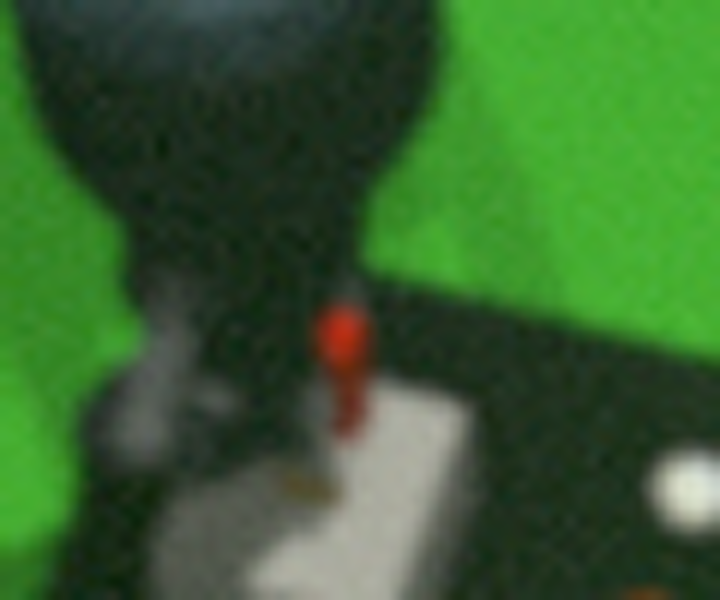

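The slot at (241,310.5) lines up with the projected blade to within about a millimetre. I'll try a gentle descent and watch the force.

```bash
python3 -m handwheel '[{"offset":[0,0,0.004],"spin":0,"grip":0},{"offset":[0,0,0.007],"spin":0,"grip":0},{"offset":[0,0,0.009],"spin":0,"grip":0},{"offset":[0,0,0.010],"spin":0,"grip":0},{"offset":[0,0,0.010],"spin":0,"grip":0}]'; python3 ov.py o3
```

```text
time_s: 13.02
eef_pos: [0.5679, -0.2644, 0.2836]
eef_rot: [-0.0, 0.99, 0.143, -0.0]
wrist_force: [0.6, 0.1, -1.0]
opening: 0.109
[ 0.56793583 -0.26442527  0.28371259] 16.46529340344605 [ 0.17353363  1.16991396 -0.06184663] [ 0.04338401 -0.01144686 -0.00598754]
```

View pics/o3r.png

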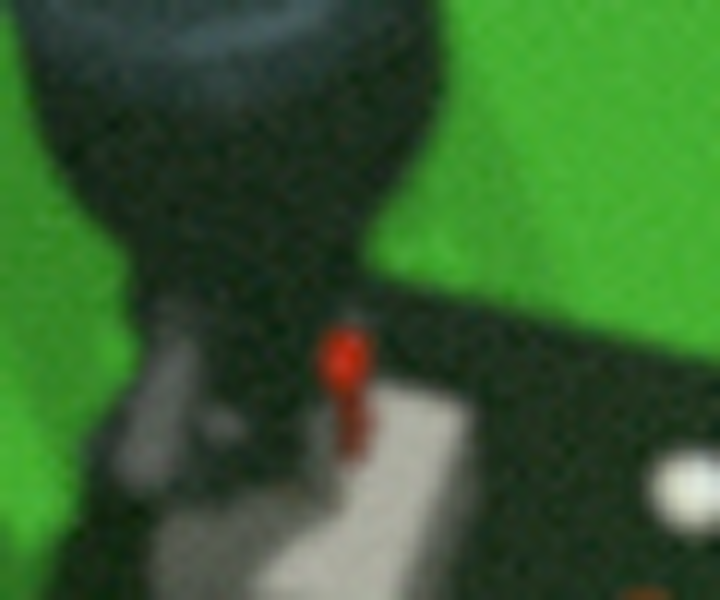

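No contact force, so the blade seems to be entering. Continuing down.

```bash
python3 -m handwheel '[{"offset":[0,0,0.002],"spin":0,"grip":0},{"offset":[0,0,0.004],"spin":0,"grip":0},{"offset":[0,0,0.005],"spin":0,"grip":0},{"offset":[0,0,0.005],"spin":0,"grip":0}]'; python3 ov.py o4
```

```text
time_s: 13.58
eef_pos: [0.5679, -0.2643, 0.2785]
eef_rot: [-0.0, 0.99, 0.143, -0.0]
wrist_force: [-0.7, 0.2, -1.1]
opening: 0.106
[ 0.56790028 -0.26439038  0.27862593] 16.46465157048984 [ 0.33483797 -0.53301074 -1.03495763] [-0.02471459  0.01344714  0.03163422]
```

```bash
python3 -m handwheel '[{"offset":[0,0,0.002],"spin":0,"grip":0},{"offset":[0,0,0.004],"spin":0,"grip":0},{"offset":[0,0,0.006],"spin":0,"grip":0},{"offset":[0,0,0.006],"spin":0,"grip":0}]'; python3 ov.py o5
```

```text
time_s: 14.12
eef_pos: [0.5679, -0.2646, 0.2726]
eef_rot: [0.0, 0.99, 0.143, 0.0]
wrist_force: [1.0, -1.2, -0.6]
opening: 0.107
[ 0.56793105 -0.26455946  0.27264506] 16.46295420270834 [-0.0242462  -1.17831442 -2.13464742] [-0.25363894 -0.06734487  0.01518605]
```

View pics/o5.png

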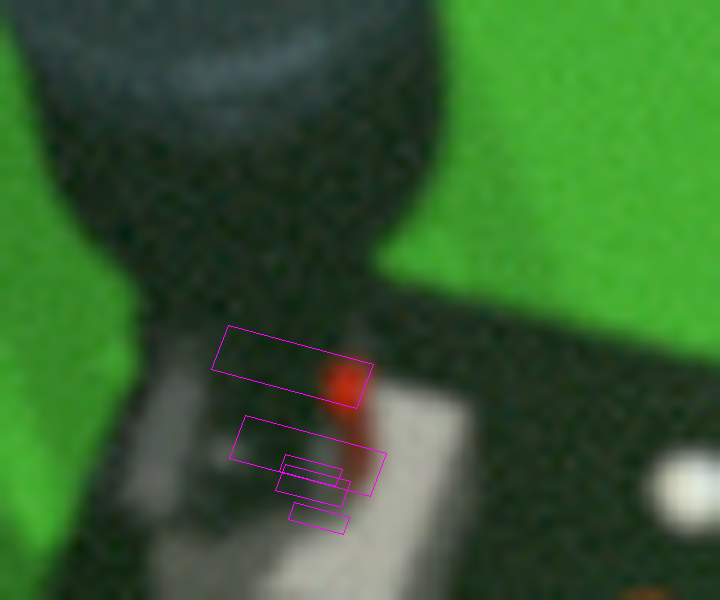

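```bash
python3 -m handwheel '[{"offset":[0,0.0005,0.002],"spin":0,"grip":0},{"offset":[0,0.0005,0.004],"spin":0,"grip":0},{"offset":[0,0.0005,0.006],"spin":0,"grip":0},{"offset":[0,0.0005,0.006],"spin":0,"grip":0}]'; python3 ov.py o6
```

```text
time_s: 14.68
eef_pos: [0.5684, -0.2646, 0.2678]
eef_rot: [0.0, 0.99, 0.143, 0.0]
wrist_force: [-1.0, 3.2, 6.3]
opening: 0.107
[ 0.5683807  -0.26461323  0.26774495] 16.481210233285488 [-1.66714385  1.50986866  6.56624395] [ 0.46579922  0.19849118 -0.02570916]
```

```bash
python3 -m handwheel '[{"offset":[0,-0.0005,0.002],"spin":1.5,"grip":0},{"offset":[0,0,0.003],"spin":-1.5,"grip":0},{"offset":[0,-0.0005,0.004],"spin":1.5,"grip":0},{"offset":[0,0,0.005],"spin":-1.5,"grip":0},{"offset":[0,-0.0003,0.005],"spin":0,"grip":0},{"offset":[0,-0.0003,0.005],"spin":0,"grip":0}]'; python3 ov.py o7
```

```text
time_s: 15.48
eef_pos: [0.5683, -0.2644, 0.2623]
eef_rot: [0.0, 0.99, 0.143, 0.001]
wrist_force: [-0.5, 2.0, 6.0]
opening: 0.105
[ 0.56829095 -0.26445363  0.26223199] 16.4938462149503 [0.95069686 1.69363054 4.59524272] [ 0.42286183 -0.08153234  0.01184063]
```

View pics/o7.png

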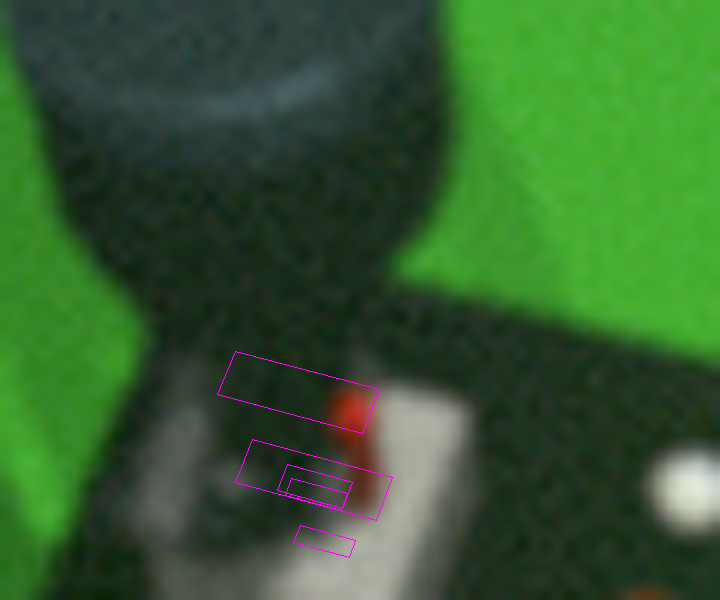

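```bash
python3 -m handwheel '[{"offset":[0,-0.0003,0.001],"spin":1.5,"grip":0},{"offset":[0,-0.0003,0.002],"spin":-1.5,"grip":0},{"offset":[0,-0.0003,0.003],"spin":1.5,"grip":0},{"offset":[0,-0.0003,0.003],"spin":0,"grip":0},{"offset":[0,-0.0003,0.003],"spin":0,"grip":0}]'; python3 ov.py o8
```

```text
time_s: 16.15
eef_pos: [0.5681, -0.2644, 0.2594]
eef_rot: [0.0, 0.99, 0.144, 0.0]
wrist_force: [-0.2, 1.6, 6.8]
opening: 0.109
[ 0.56814689 -0.26438757  0.25937242] 16.49633870431029 [-0.42372402  1.16830054  5.87368217] [0.33765214 0.08234871 0.0378806 ]
```

```bash
python3 -m handwheel '[{"offset":[0,-0.0003,0.001],"spin":1.5,"grip":0},{"offset":[0,-0.0003,0.0015],"spin":-1.5,"grip":0},{"offset":[0,-0.0003,0.002],"spin":0,"grip":0},{"offset":[0,-0.0003,0.002],"spin":0,"grip":0}]'; python3 ov.py o9
```

```text
time_s: 16.7
eef_pos: [0.5683, -0.2643, 0.2593]
eef_rot: [0.001, 0.99, 0.143, 0.001]
wrist_force: [-5.6, 3.1, 17.5]
opening: 0.106
[ 0.56826552 -0.26432366  0.25932572] 16.500844780036697 [-4.69994471  4.09512022 17.91535059] [0.77783705 0.86961981 0.00167332]
```

View pics/o9r.png

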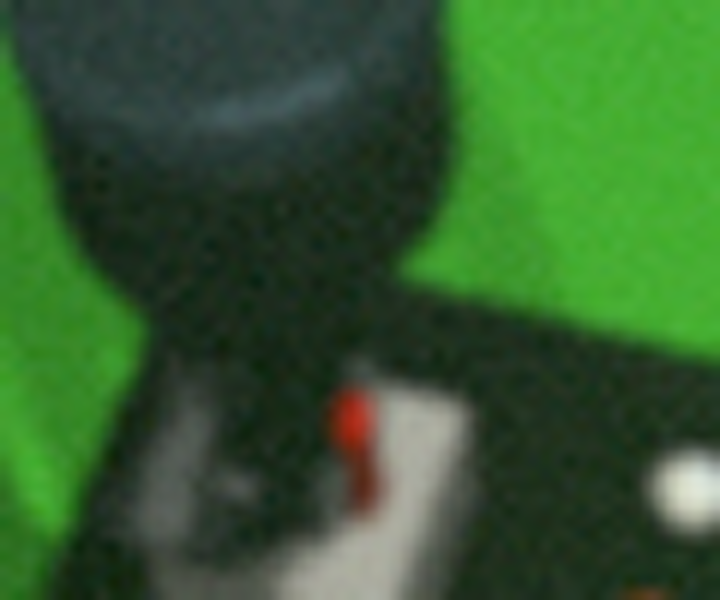

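The key is home: it hit a hard stop at the predicted 0.2593 m, at 18 N. Now turning.

```bash
python3 -m handwheel '[{"offset":[0,0,-0.0005],"spin":0,"grip":0},{"offset":[0,0,-0.0005],"spin":7,"grip":0},{"offset":[0,0,-0.0005],"spin":14,"grip":0},{"offset":[0,0,-0.0005],"spin":21,"grip":0},{"offset":[0,0,-0.0005],"spin":28,"grip":0},{"offset":[0,0,-0.0005],"spin":35,"grip":0},{"offset":[0,0,-0.0005],"spin":42,"grip":0},{"offset":[0,0,-0.0005],"spin":42,"grip":0}]'; python3 ov.py p1
```

```text
time_s: 17.75
eef_pos: [0.5681, -0.2645, 0.2593]
eef_rot: [0.001, 0.975, -0.221, 0.001]
wrist_force: [-4.6, 2.5, 15.3]
opening: 0.107
[ 0.56810998 -0.26453563  0.25934006] -25.513334589881243 [-4.13685334  2.0714931  15.32805642] [ 0.35593541  0.79595698 -0.00510281]
```

View pics/p1.png

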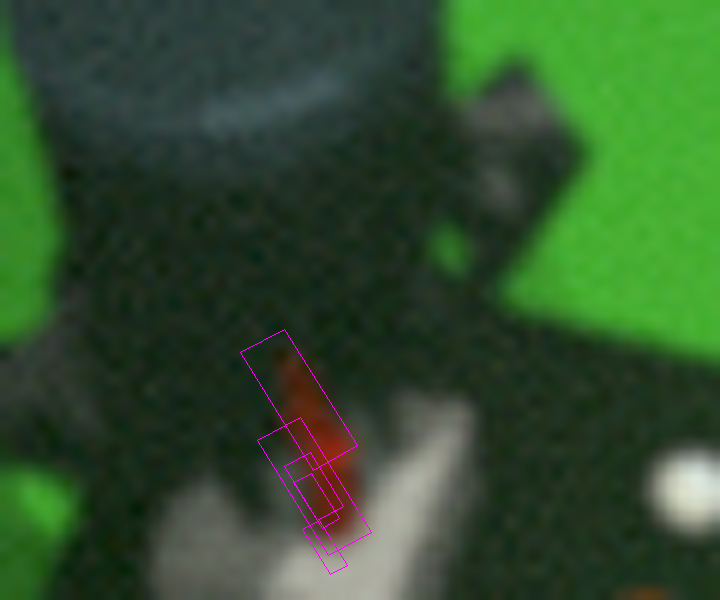

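The red head turned with the fingers, now running diagonally around (241,307). Continuing to the stop.

```bash
python3 -m handwheel '[{"offset":[0,0,0],"spin":7,"grip":0},{"offset":[0,0,0],"spin":14,"grip":0},{"offset":[0,0,0],"spin":21,"grip":0},{"offset":[0,0,0],"spin":28,"grip":0},{"offset":[0,0,0],"spin":35,"grip":0},{"offset":[0,0,0],"spin":42,"grip":0},{"offset":[0,0,0],"spin":48,"grip":0},{"offset":[0,0,0],"spin":48,"grip":0},{"offset":[0,0,0],"spin":48,"grip":0}]'; python3 ov.py p2
```

```text
time_s: 18.92
eef_pos: [0.5677, -0.265, 0.2593]
eef_rot: [0.001, 0.801, -0.598, 0.001]
wrist_force: [-7.2, 0.8, 16.3]
opening: 0.11
[ 0.56766837 -0.26494982  0.25931677] -73.49522575136326 [-6.71045191  0.48662148 16.11682388] [0.10537976 1.30320059 0.03363085]
```

View pics/p2.png

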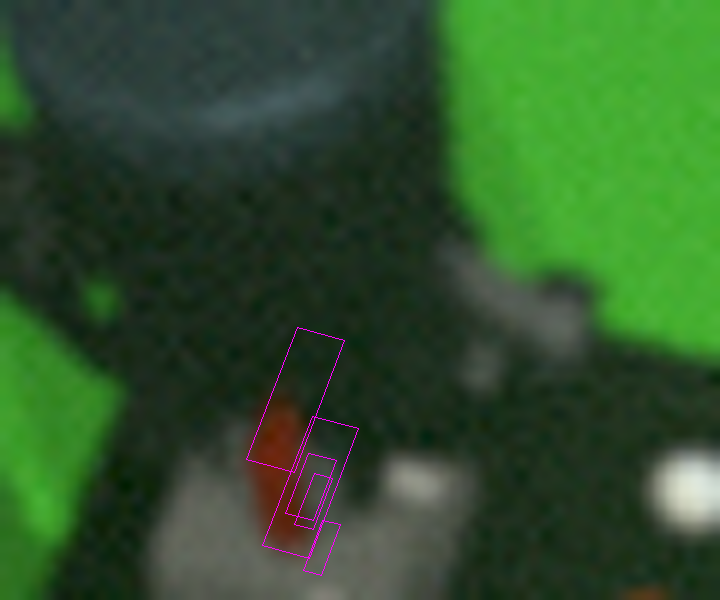

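```bash
python3 -m handwheel '[{"offset":[0,0,0],"spin":2,"grip":0},{"offset":[0,0,0],"spin":4,"grip":0},{"offset":[0,0,0],"spin":4,"grip":0},{"offset":[0,0,0],"spin":4,"grip":0}]'; python3 ov.py p3
python3 - <<'E'
from h import *
for i in range(4):
    s=cams.camera("scene");o=ctrl.get_obs();print(o["torque"],o["wrist_force"],o["opening"],o["q"][5])
save(s,"s9")
t=cams.camera("top");save(t,"t9")
E
```

```text
time_s: 19.48
eef_pos: [0.5676, -0.2649, 0.2593]
eef_rot: [0.001, 0.78, -0.626, 0.001]
wrist_force: [-7.8, 0.5, 15.5]
opening: 0.107
[ 0.56765231 -0.26494357  0.25932098] -77.47366824243667 [-7.21963244  0.75030457 16.34536584] [0.11858991 1.35741374 0.21151557]
[0.08350634 1.30645744 0.21396846] [-6.85698731  0.83691048 14.9552184 ] 0.10635893373100296 2.2987165424812206
[0.06113619 1.27608896 0.19483155] [-6.7475838  -0.17642872 16.22005455] 0.10427990624256595 2.2987240421580197
[0.05275005 1.36130759 0.2027924 ] [-6.65907884  0.96858728 16.3023556 ] 0.10747164688542567 2.2987151560147856
[0.09035384 1.36833448 0.20543115] [-6.84424315  1.06195903 16.66639576] 0.10765009012980957 2.298733318558627
```

View pics/s9.png

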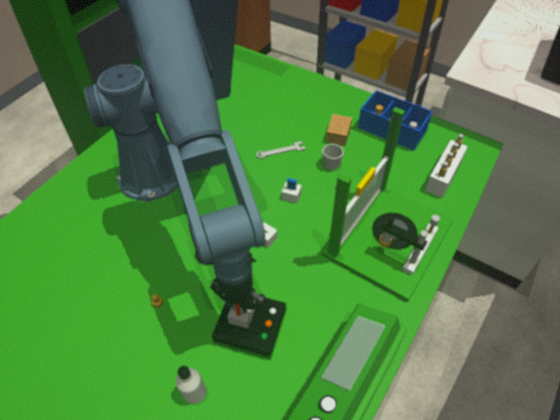

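View pics/p3r.png

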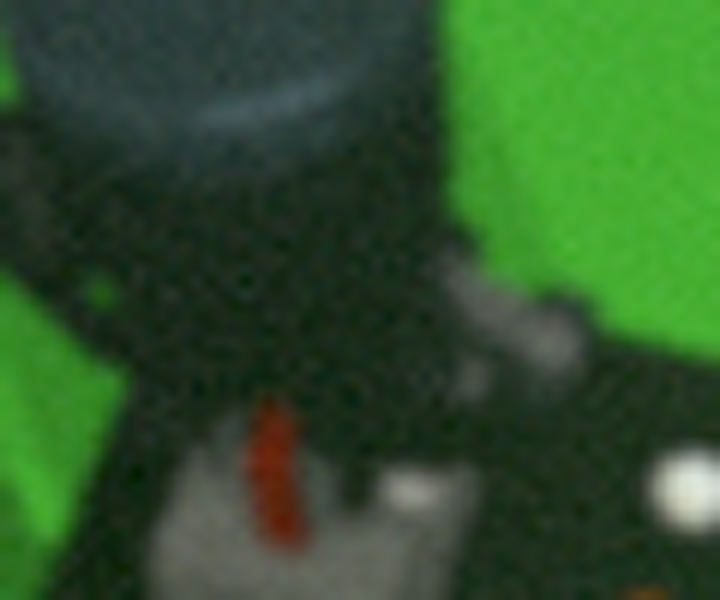

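The torque about the key's axis jumped from 0.03 to 0.21 N m over the last 4°, so the cylinder is on its stop. The guard handle is still low at (366,181), and the blue key is in place at (291,189). Handing in.

```bash
python3 -c "
from bench import ctrl
print(ctrl.hand_in());o=ctrl.get_obs();print(o['time_s'],o['eef_pos'],o['torque'],o['opening'])"
```

```text
the job is handed in; nothing more can be done
None
the job is handed in; nothing more can be done
```

I pushed the guard shut, put the red key in the switch until it was fully home, and turned it a quarter clockwise to its stop. I handed in at about 20 s, still gripping the key and holding it turned. The hand-in gives no verdict, so these are my own last checks:

- **Guard:** the push met resistance with the fingertips at 202 mm, the shut height. In the last picture the handle was still at its low position.
- **Key home:** the key hit a hard stop at exactly the predicted height. The down force was about 16 N and the height did not change during the turn.
- **Turn:** I turned 94° in all, and the torque jumped from 0.03 to 0.21 N m over the last 4°, which I read as the cylinder's stop. I couldn't read the cylinder angle directly.
- **Grip:** the fingers are holding the key at opening 0.107, about 9 mm.
- **Bystanders:** the blue key and the other things showed no visible movement in the last picture. The seal ring was hidden behind the arm then, and I didn't measure any of them.

One check was off: about 7 N of side force remained at the wrist. The key still appeared seated within a millimetre or so, but I couldn't measure its tilt exactly from the pictures.

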